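Third hand: hold a hose coupling against the sprung pad

TASK

Pick the brass hose coupling out of the parts tray and, with the end nearer its red ring foremost, press it level and square against the middle of the holding jig's round sprung pad until the jig's red pointer stands in the green zone, as a third hand for a colleague who will fasten a hose on its barbed end. Keep it there steadily for at least three seconds and finish while still holding it like that: do not let go or put it down. Never drive the pad to the end of its travel, and leave the other things (tape spool, nut, round tin) where they are.

Things in the scene. Friction and masses are not known exactly. Their poses are not given: they have to be found in the camera images.
- coupling: Brass quick coupling, 90 mm long (own y), 20 wide (x), 24 high (z), about 85 g; large hexagon 28 mm wide at y = 4 to 16 mm. Origin: middle of its underside; +y points to the thin barbed hose end, -y to the nose (end nearer the red ring), z up. Starts lying in either tray compartment, nose within 0.45 rad of world +y. From y = -30 to 2 mm it is 20 mm wide: grasp there across x, e.g. at y = -14 mm.
- coupling_nose (a point): Middle of the nose's end face (the end nearer the red ring), 45 mm along -y from the coupling's origin and 12.5 mm above its underside.
- tray: Grey parts tray fixed to the worktop, 204 mm (own x) by 130 mm (own y), 24 mm high, walls and floor 4 mm thick; a wall across the middle makes two compartments, each 96 (x) by 122 mm (y), centred at x = -50 and +50 mm: one holds the coupling, the other the spool. Origin under its centre. A fixed instrument 240 mm high stands right of it (x over 0.45, y -0.43 to -0.02).
- jig: Holding jig, fixed: base plate 10 mm thick, 85 wide, x = -10 to 125 mm; blue housing x = 45 to 105 mm, 62 wide, 105 high, carrying a grey round pad (36 mm across) on a stem. Own x: direction the pad is pressed (world +y within 0.31 rad), z up. Origin on the worktop below the pad face at rest. On top: white scale with a 10 mm green zone and a crosswise red pointer that moves with the pad.
- pad_face (a point): Middle of the front face of the pad, 80 mm above the worktop; moves along the jig's +x as the pad is pressed; axes parallel to the jig's.
- gauge_pad (a joint): How far the pad is pressed in, m: 0 at rest, end stop at 0.030. The spring takes 0.5 N per mm from zero. The red pointer stands in the green zone from 0.010 to 0.020 (5 to 10 N), in its middle at 0.015.
- spool: Bystander: spool of white sealing tape with blue flanges, 50 mm across, 14 mm high, lying in the other compartment of the tray. Origin at the centre of its underside.
- nut: Bystander: steel hexagon nut, 19 x 22 x 10 mm, on the worktop. Origin at the centre of its underside. Behind it (x over 0.64, y 0.23 to 0.35) stands a fixed lever press, 380 mm high.
- seal_tin: Bystander: round white tin with a blue lid, 62 mm across, 30 mm high, on the worktop. Origin at the centre of its underside.

How it is judged:
By the outcome, as a careful person would: the job done as asked, in the order asked, and still so for the second after the job is handed in, while the arm keeps its last pose, push and grip.
It also fails if it takes over 54 s, if anything falls off the work surface, if the arm or the gripper's body presses on something with over 40 N, if the wrist force passes 120 N, or if a joint passes its speed limit or range.

ROBOT

A 6-joint arm with a two-finger parallel gripper is mounted at the origin on a cart in front of the work surface, level with it; the furniture and walls round the work are solid. World frame = base frame: x ahead of the robot, y to its left, z up, the work surface at z = 0. Lengths are in mm, angles in degrees, forces in N, time in s.
With the tool pointing down it reaches from about 425 to 1125 mm from the base axis. Payload 14.9 kg.
Tool frame: the origin (TCP) lies midway between the tips of the shut fingers; the grasp point (between the pads) lies 19 mm behind it; z points along the fingers, y is the line along which they close (so a half turn about z gives the same grasp; the last joint's range is limited). The gripper opens to 91 mm and grips with 3 to 60 N. Pads are 32 mm wide; open, the fingers measure 118 mm over their backs; the gripper's body (76 mm by 178 mm) begins 60 mm behind the grasp point.
Start: joints at [-75.075, 21.709, 99.362, -0, 58.929, -1.908], TCP at [202.709, -670.02, 184.332] pointing down, gripper open.
Joint ranges: [-158.91, 158.91], [-42.39, 125.64], [0.06, 152.35], [-60.88, 240.88], [17.5, 164.5], [-176.32, 176.32]. Speed limits (degrees/s): [108.29, 108.29, 136.94, 180, 180, 180].

INTERFACE

Orientations are given as a 3x3 rotation matrix whose columns are the frame's x, y, z axes.
In Python, from workcell import observe, read_camera, close_job gives the robot as it stands.
- The arm moves only by the tool apply_moves, never from a script. Its argument "commands" is a list of rows, each an object of numbers: "x", "y", "z": the shift along the world's x, y, z scaled (see below); "ax", "ay", "az": the turn, a rotation vector about the world's x, y, z scaled (see below); "jaw": the closure, from -1 (fully open) to 1 (shut), so that 0 is half open. In form: [{"x": .., "y": .., "z": .., "ax": .., "ay": .., "az": .., "jaw": ..}, ...]. A call has 1 to 10 rows; each row is the pose to reach, as a shift and turn from the pose commanded when the call began; what a row does not reach only later rows make up. The controller multiplies each number of a shift by 25 cm and each number of a turn by 60 degrees. A row lasts 1/12 s, in which the tool goes at most 41.7 mm and 7.16 degrees, less where a joint would pass 70% of its speed; a pose out of reach is approached as far as the arm can. A call with a number of a shift or a turn outside -1 to 1 is refused whole. A call with a gripper value outside its range is refused whole. The fingers move at their own pace and stop on an object; "grip_force" is the grip in N (left out, the last holds). Time passes only in rows, so rows that repeat a pose let the fingers close. It gives the time, the measured TCP pose, the force, the opening and the grip force at its end, in the units of the state.
- observe(): the state, without advancing time (a new reading comes with each control period).
- read_camera(name): name is "scene" or "side" or "wrist"; returns a dict with "pixels" (480x640x3 uint8, red, green, blue), "camera_matrix" (3x3 intrinsics, pixels), "distortion" ([k1, k2, p1, p2, k3] as OpenCV has them; the pictures are not rectified), "origin" and "attitude" of the camera in the world. Camera axes: x right, y down, z forward; pixel columns grow to the right and rows downward; lengths in mm; the calibration is good to about 2 mm. A picture is of the moment at which its call begins. There is no depth.
- close_job(): hands the job in; it is judged then, once.
The state is a dict: "time_s": time; "qpos": joint angles; "qvel": joint speeds; "effort": joint torques, N m; "tcp_pos": TCP position; "tool_rot": TCP orientation; "force": force on the tool from outside, world axes, zero at the start; "torque": the same for the moment, N m; "opening": finger opening in mm; "gripper_force": force on a finger pad.
Only numpy, scipy, OpenCV 4.12 (cv2) and the standard library are available. Lean on these libraries where they do the work, as an engineer would, in place of code of your own. Each camera call takes 0.05 s, during which the arm holds its last target. There are 200 camera calls.

## Working session

There is one attempt and no reset: what is moved stays moved. The work goes in short steps, Python scripts to look and compute and a tool call to move; the robot and the scene stay as the last step left them, time stands still between calls to the robot, and variables do not carry over. Pictures are saved under pics/ and viewed, at most 10 in all, crops included, and the job is handed in when it is done.

Besides the shell and the picture viewer there is one more tool, called after "Emit:" as name(argument=value, ...) on one line, values as JSON. apply_moves: Moves the arm, as the interface text tells. Its arguments: {"type":"object","properties":{"commands":{"type":"array","items":{"type":"object","properties":{"x":{"type":"number"},"y":{"type":"number"},"z":{"type":"number"},"ax":{"type":"number"},"ay":{"type":"number"},"az":{"type":"number"},"jaw":{"type":"number"}}}},"grip_force":{"type":"number"}},"required":["commands"]}

```bash
mkdir -p pics; cat > h.py <<'E'
import numpy as np, cv2, json
from workcell import observe, read_camera, close_job
def snap(n,f):
    c=read_camera(n); cv2.imwrite(f'pics/{f}.png',cv2.cvtColor(c['pixels'],cv2.COLOR_RGB2BGR))
    np.savez(f'{f}.npz',**{k:np.array(c[k]) for k in('camera_matrix','distortion','origin','attitude','pixels')}); return c
def crop(f,u0,v0,w,h,s):
    i=cv2.imread(f'pics/{f}.png')[v0:v0+h,u0:u0+w]; cv2.imwrite(f'pics/{f}_c{u0}.png',cv2.resize(i,None,fx=s,fy=s,interpolation=cv2.INTER_CUBIC))
def plane(f,uv,z):
    c=np.load(f'{f}.npz'); p=cv2.undistortPoints(np.array(uv,float).reshape(-1,1,2),c['camera_matrix'],c['distortion'])[:,0]
    d=np.c_[p,np.ones(len(p))]@c['attitude'].T; o=c['origin']
    return o+d*((np.array(z)-o[2])/d[:,2])[:,None]
def proj(f,P):
    c=np.load(f'{f}.npz'); R=c['attitude'].T
    return cv2.projectPoints(np.array(P,float).reshape(-1,1,3),cv2.Rodrigues(R)[0],-R@c['origin'],c['camera_matrix'],c['distortion'])[0][:,0]
E
python3 - <<'E'
from h import *
np.set_printoptions(precision=3,suppress=True)
for n in('scene','side'):
    c=snap(n,n+'0'); print(n,c['origin'],c['attitude'])
print(observe())
E
```

```text
scene [ 556.574 -212.346  776.36 ] [[ 0.994 -0.097  0.046]
 [-0.106 -0.84   0.532]
 [-0.013 -0.534 -0.845]]
side [ 183.65  -423.711  464.697] [[ 0.849 -0.235  0.472]
 [-0.528 -0.401  0.749]
 [ 0.013 -0.885 -0.465]]
{'time_s': 0.1, 'qpos': array([-75.077,  21.737,  99.39 ,  -0.001,  58.927,  -1.909]), 'qvel': array([-0.087, -0.124, -0.206, -0.074, -0.002, -0.064]), 'effort': array([  0.002, -76.504, -43.529,   0.065,   0.04 ,  -0.   ]), 'tcp_pos': array([ 202.587, -669.672,  183.759]), 'tool_rot': array([[ 0.957,  0.29 , -0.   ],
       [ 0.29 , -0.957,  0.001],
       [ 0.   , -0.001, -1.   ]]), 'force': array([ 1.071, -0.695, -0.217]), 'torque': array([ 0.002, -0.012, -0.008]), 'gripper_force': 0.0, 'opening': 91.59163224420848}
```

View pics/scene0.png

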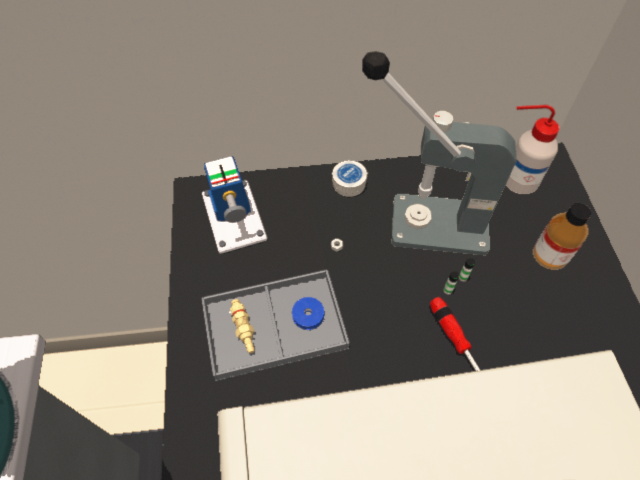

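View pics/side0.png

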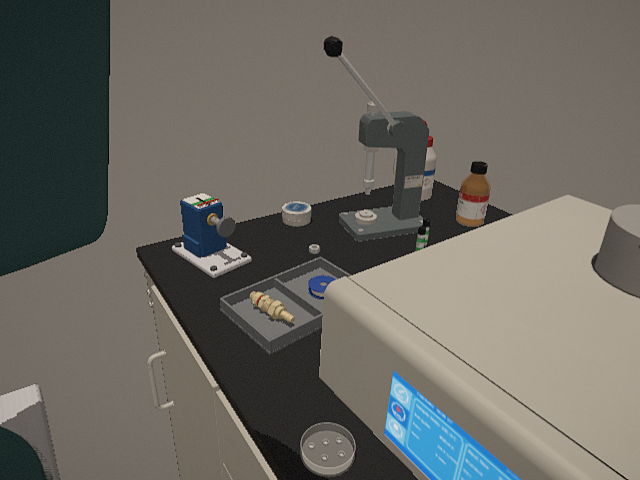

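The scene view shows the jig near (235,200), the coupling near (242,325) in the left compartment with its nose up-left, the spool at (308,313), the nut at (337,244) and the tin at (350,178). The instrument is at the lower right. The side view agrees. I'll enlarge the jig and tray next.

```bash
python3 - <<'E'
from h import *
crop('scene0',190,145,160,235,2.5)
crop('side0',165,180,180,180,3.3)
E
```

```text
(no output)
```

View pics/scene0_c190.png

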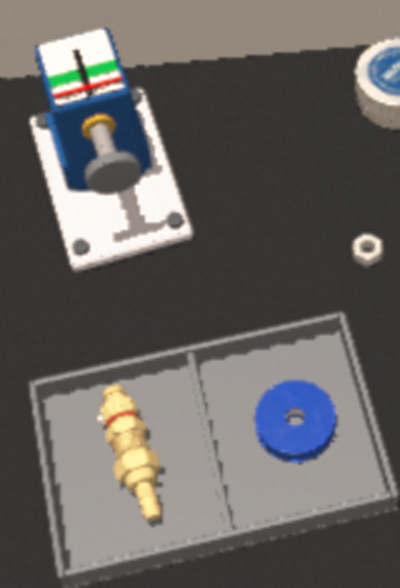

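View pics/side0_c165.png

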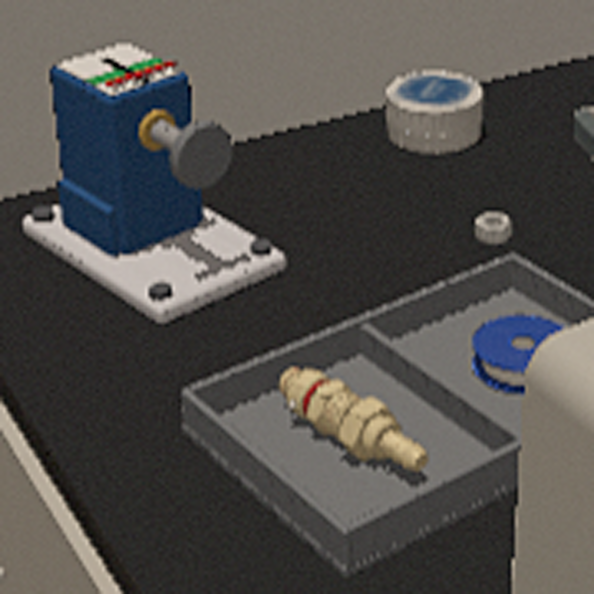

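The crops show the nose end at scene px (235,300) and the barb end at (252,352). The pad face is at about scene (235,214) and side (227,227). The base plate and tray corners are clear enough to use.

```bash
cat > m.py <<'E'
from h import *
np.set_printoptions(precision=1,suppress=True)
S=lambda L:[(190+u/2.5,145+v/2.5) for u,v in L]
T=lambda L:[(165+u/3.3,180+v/3.3) for u,v in L]
def tri(fa,a,fb,b):
    A=[];y=[]
    for f,p in((fa,a),(fb,b)):
        o=np.load(f+'.npz')['origin']; q=plane(f,[p],[0.])[0]; d=(q-o)/np.linalg.norm(q-o); M=np.eye(3)-np.outer(d,d); A.append(M);y.append(M@o)
    return np.linalg.lstsq(np.vstack(A),np.hstack(y),rcond=None)[0]
if __name__=='__main__':
    c=plane('scene0',S([(112,388),(154,518)]),[16.5,16.5]);print('coup scene',c,np.linalg.norm(c[0]-c[1]),np.degrees(np.arctan2(*(c[0]-c[1])[:2])))
    c=plane('side0',T([(289,380),(418,458)]),[16.5,16.5]);print('coup side',c,np.linalg.norm(c[0]-c[1]),np.degrees(np.arctan2(*(c[0]-c[1])[:2])))
    print('tray',plane('scene0',S([(33,383),(343,316),(395,497),(63,577)]),[24.]*4))
    b=plane('scene0',S([(73,266),(191,234),(31,120)]),[10.]*3);print('base',b,np.linalg.norm(b[1]-b[0]),'jig ang',np.degrees(np.arctan2((b[1]-b[0])[1],(b[1]-b[0])[0])),np.degrees(np.arctan2(*(b[2]-b[0])[:2])))
    t=plane('scene0',S([(36,45),(113,28),(130,92),(52,106)]),[105.]*4);print('top',t)
    for i,j in((0,1),(3,2)): print(np.degrees(np.arctan2((t[j]-t[i])[1],(t[j]-t[i])[0])),np.linalg.norm(t[j]-t[i]))
    print('pad',plane('scene0',S([(113,172)]),[80.]),plane('side0',T([(204,156)]),[80.]),tri('scene0',S([(113,172)])[0],'side0',T([(204,156)])[0]))
    print('nut',plane('scene0',S([(368,249)]),[5.]),'tin',plane('scene0',[(350,170)],[30.]))
E
python3 m.py
```

```text
coup scene [[461.5 173.6  16.5]
 [484.   84.9  16.5]] 91.56267779397773 -14.23726081809515
coup side [[458.8 170.4  16.5]
 [480.8  87.2  16.5]] 86.05808845116312 -14.803985246591463
tray [[413.3 178.8  24. ]
 [611.4 204.4  24. ]
 [627.4  79.1  24. ]
 [431.   52.1  24. ]]
base [[437.1 270.8  10. ]
 [517.3 287.2  10. ]
 [408.3 398.1  10. ]] 81.93306495574433 jig ang 11.54486664836287 -12.73318085304585
top [[429.6 384.3 105. ]
 [480.3 393.  105. ]
 [489.7 337.6 105. ]
 [439.9 332.1 105. ]]
9.760144941508724 51.46961394452429
6.341934514463708 50.06616820480906
pad [[474.2 294.2  80. ]] [[471.8 289.   80. ]] [474.2 296.3  76.5]
nut [[635.8 264.6   5. ]] tin [[676.4 403.4  30. ]]
```

Emit:
apply_moves(commands=[{"x":0.1,"y":0.1,"z":0.6,"az":0.1,"jaw":-0.3},{"x":0.1,"y":0.2,"z":0.6,"az":0.2,"jaw":-0.3},{"x":0.2,"y":0.4,"z":0.6,"az":0.3,"jaw":-0.3},{"x":0.4,"y":1,"z":0.6,"az":0.667,"jaw":-0.3},{"x":0.4,"y":1,"z":0.6,"az":0.667,"jaw":-0.3},{"x":0.4,"y":1,"z":0.6,"az":0.667,"jaw":-0.3},{"x":0.4,"y":1,"z":0.6,"az":0.667,"jaw":-0.3},{"x":0.4,"y":1,"z":0.6,"az":0.667,"jaw":-0.3},{"x":0.4,"y":1,"z":0.6,"az":0.667,"jaw":-0.3},{"x":0.4,"y":1,"z":0.6,"az":0.667,"jaw":-0.3}])

```text
schema error: expected keys x, y, z, ax, ay, az, jaw
```

Emit:
apply_moves(commands=[{"x":0.56,"y":1,"z":0,"az":0.667},{"x":0.56,"y":1,"z":0,"az":0.667},{"x":0.56,"y":1,"z":0,"az":0.667},{"x":0.56,"y":1,"z":0,"az":0.667},{"x":0.56,"y":1,"z":0,"az":0.667},{"x":0.56,"y":1,"z":0,"az":0.667},{"x":0.56,"y":1,"z":0,"az":0.667},{"x":0.56,"y":1,"z":0,"az":0.667},{"x":0.56,"y":1,"z":0,"az":0.667}])

```text
schema error: expected keys x, y, z, ax, ay, az, jaw
```

Emit:
apply_moves(commands=[{"x":0.12,"y":1,"z":0,"az":0.127,"jaw":0},{"x":0.12,"y":1,"z":0,"az":0.127,"jaw":0},{"x":0.12,"y":1,"z":0,"az":0.127,"jaw":0},{"x":0.12,"y":1,"z":0,"az":0.127,"jaw":0},{"x":0.12,"y":1,"z":0,"az":0.127,"jaw":0},{"x":0.12,"y":1,"z":0,"az":0.127,"jaw":0},{"x":0.12,"y":1,"z":0,"az":0.127,"jaw":0},{"x":0.12,"y":1,"z":0,"az":0.127,"jaw":0}])

```text
schema error: expected keys x, y, z, ax, ay, az, jaw
```

```bash
python3 - <<'E'
from h import *
np.set_printoptions(precision=3,suppress=True)
c=snap('wrist','w1'); print(c['origin'],c['attitude']); o=observe();print(o['tcp_pos'],o['tool_rot'],o['qpos'],o['opening'],o['time_s'],o['force'])
E
```

```text
[ 264.229 -651.78   383.886] [[ 0.289 -0.931 -0.223]
 [-0.957 -0.282 -0.066]
 [-0.001  0.232 -0.973]]
[ 202.582 -669.704  183.839] [[ 0.957  0.29  -0.   ]
 [ 0.29  -0.957  0.001]
 [ 0.    -0.001 -1.   ]] [-75.078  21.731  99.388  -0.001  58.928  -1.909] 91.45807001461228 0.15 [-0.136 -0.005  0.428]
```

View pics/w1.png

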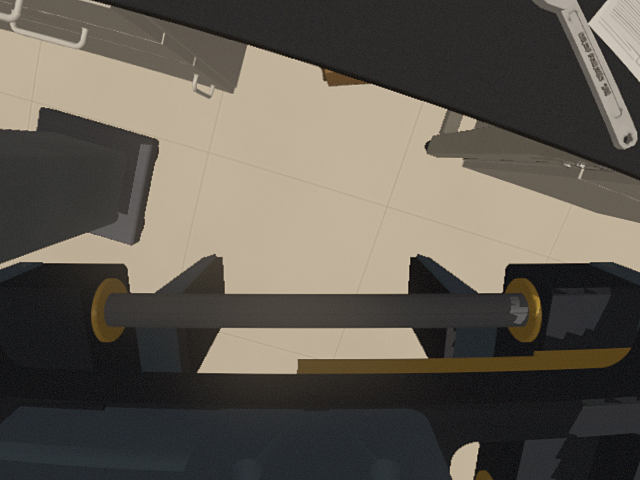

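All three moves were refused because every key is required, so the arm has not moved. The wrist picture shows only floor and the open fingers, and the camera sits on the tool's +x side. I'll resend the moves with full rows.

Emit:
apply_moves(commands=[{"x":0.1,"y":0.1,"z":0.6,"ax":0,"ay":0,"az":0.1,"jaw":-0.3},{"x":0.1,"y":0.2,"z":0.6,"ax":0,"ay":0,"az":0.2,"jaw":-0.3},{"x":0.2,"y":0.4,"z":0.6,"ax":0,"ay":0,"az":0.3,"jaw":-0.3},{"x":0.4,"y":1,"z":0.6,"ax":0,"ay":0,"az":0.667,"jaw":-0.3},{"x":0.4,"y":1,"z":0.6,"ax":0,"ay":0,"az":0.667,"jaw":-0.3},{"x":0.4,"y":1,"z":0.6,"ax":0,"ay":0,"az":0.667,"jaw":-0.3},{"x":0.4,"y":1,"z":0.6,"ax":0,"ay":0,"az":0.667,"jaw":-0.3},{"x":0.4,"y":1,"z":0.6,"ax":0,"ay":0,"az":0.667,"jaw":-0.3},{"x":0.4,"y":1,"z":0.6,"ax":0,"ay":0,"az":0.667,"jaw":-0.3},{"x":0.4,"y":1,"z":0.6,"ax":0,"ay":0,"az":0.667,"jaw":-0.3}])

```text
time_s: 0.98
tcp_pos: [303.5, -418.4, 335.2]
tool_rot: [[0.545, 0.839, 0.001], [0.839, -0.545, -0.001], [-0.001, 0.001, -1.0]]
force: [0.3, -0.5, -0.1]
opening: 58.9
gripper_force: 0.0
```

```bash
python3 - <<'E'
from h import *
o=observe();print(o['tcp_pos'],o['tool_rot'],o['qpos'],o['opening'],o['time_s'],o['force'])
E
```

```text
[ 303.54742591 -418.37161087  335.2464674 ] [[ 5.44750143e-01  8.38597870e-01  9.45585478e-04]
 [ 8.38598216e-01 -5.44748922e-01 -1.28194583e-03]
 [-5.59930372e-04  1.49130647e-03 -9.99998731e-01]] [-5.66238312e+01 -4.42712939e+00  1.13210810e+02  5.11027876e-03
  7.11251774e+01 -2.36179076e+01] 58.93218942463598 0.9833 [ 0.27607484 -0.51927679 -0.08010623]
```

Emit:
apply_moves(commands=[{"x":0.56,"y":1,"z":0,"ax":0,"ay":0,"az":0.667,"jaw":0},{"x":0.56,"y":1,"z":0,"ax":0,"ay":0,"az":0.667,"jaw":0},{"x":0.56,"y":1,"z":0,"ax":0,"ay":0,"az":0.667,"jaw":0},{"x":0.56,"y":1,"z":0,"ax":0,"ay":0,"az":0.667,"jaw":0},{"x":0.56,"y":1,"z":0,"ax":0,"ay":0,"az":0.667,"jaw":0},{"x":0.56,"y":1,"z":0,"ax":0,"ay":0,"az":0.667,"jaw":0},{"x":0.56,"y":1,"z":0,"ax":0,"ay":0,"az":0.667,"jaw":0},{"x":0.56,"y":1,"z":0,"ax":0,"ay":0,"az":0.667,"jaw":0},{"x":0.56,"y":1,"z":0,"ax":0,"ay":0,"az":0.667,"jaw":0}])

```text
time_s: 1.73
tcp_pos: [443.5, -169.5, 333.9]
tool_rot: [[-0.122, 0.993, -0.001], [0.993, 0.122, 0.0], [0.0, -0.001, -1.0]]
force: [0.0, -0.4, -1.1]
opening: 45.5
gripper_force: 0.0
```

Emit:
apply_moves(commands=[{"x":0.1,"y":1,"z":0,"ax":0,"ay":0,"az":0.127,"jaw":0},{"x":0.1,"y":1,"z":0,"ax":0,"ay":0,"az":0.127,"jaw":0},{"x":0.1,"y":1,"z":0,"ax":0,"ay":0,"az":0.127,"jaw":0},{"x":0.1,"y":1,"z":0,"ax":0,"ay":0,"az":0.127,"jaw":0},{"x":0.1,"y":1,"z":0,"ax":0,"ay":0,"az":0.127,"jaw":0},{"x":0.1,"y":1,"z":0,"ax":0,"ay":0,"az":0.127,"jaw":0},{"x":0.1,"y":1,"z":0,"ax":0,"ay":0,"az":0.127,"jaw":0},{"x":0.1,"y":1,"z":0,"ax":0,"ay":0,"az":0.127,"jaw":0}])

```text
time_s: 2.4
tcp_pos: [468.1, 80.2, 333.9]
tool_rot: [[-0.252, 0.968, -0.001], [0.968, 0.252, -0.0], [-0.0, -0.001, -1.0]]
force: [-0.4, -0.1, -1.1]
opening: 45.5
gripper_force: 0.0
```

```bash
python3 - <<'E'
from h import *
np.set_printoptions(precision=3,suppress=True)
c=snap('wrist','w2'); print(c['origin'],c['attitude']); o=observe();print(o['tcp_pos'],o['tool_rot'],o['qpos'],o['opening'],o['time_s'],o['force'])
E
```

```text
[451.044 142.518 534.042] [[ 0.968  0.245  0.058]
 [ 0.252 -0.941 -0.226]
 [-0.     0.233 -0.972]]
[468.016  79.066 333.918] [[-0.25   0.968 -0.001]
 [ 0.968  0.25  -0.001]
 [-0.    -0.001 -1.   ]] [  6.79   -8.943 117.345  -0.025  71.646  -7.704] 45.51320563735274 2.45 [ 0.428  0.188 -1.111]
```

View pics/w2.png

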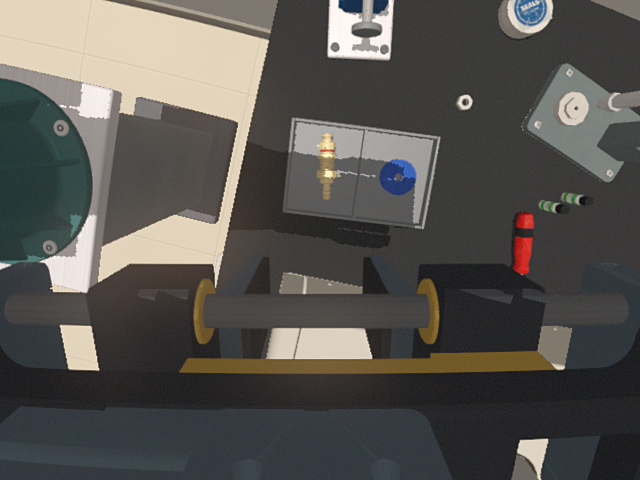

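The wrist view is almost straight down. The coupling runs from nose (328,133) to barb (326,199). The jig base front corners are near (328,57) and (391,60), and the pad is at (366,29).

```bash
cat > w.py <<'E'
from h import *
import sys
np.set_printoptions(precision=2,suppress=True)
def line(u,v):  # robust fit
    return cv2.fitLine(np.c_[u,v].astype(np.float32),cv2.DIST_HUBER,0,.01,.01).ravel()
def run(f,box,zc=16.5):
    I=np.load(f+'.npz')['pixels'].astype(int); u0,v0,u1,v1=box
    J=I[v0:v1,u0:u1]; m=(J[...,0]-J[...,2]>50)&(J[...,0]>90)&~((J[...,0]-J[...,1])>90)
    v,u=np.nonzero(m); v=v+v0;u=u+u0
    P=plane(f,np.c_[u,v],[zc]*len(u))[:,:2]
    c,e,_=cv2.PCACompute2(P.astype(np.float32),None); e=e[0]; e=e*np.sign(e[1]); t=(P-c)@e; n=(P-c)@[-e[1],e[0]]
    lo,hi=np.percentile(t,[.3,99.7]); print(f,'len',hi-lo,'yaw',np.degrees(np.arctan2(-e[0],e[1])),'width',np.ptp(n))
    # axis from thin end parts and centre
    mid=c[0]+e*(lo+hi)/2; print('mid',mid,'nose',c[0]+e*hi,'n=',len(u), 'box',u.min(),u.max(),v.min(),v.max())
def plate(f,box):
    I=np.load(f+'.npz')['pixels'].astype(int); u0,v0,u1,v1=box
    m=I[...,:].min(2)>150; L=[];R=[];B=[]
    for v in range(v0,v1):
        k=np.nonzero(m[v,u0:u1])[0]
        if len(k)>8: L.append((u0+k[0]-.5,v));R.append((u0+k[-1]+.5,v))
    for u in range(u0+25,u1-20):
        k=np.nonzero(m[v0:v1+12,u])[0]
        if len(k): B.append((u,v0+k[-1]+.5))
    for nme,p in(('L',L),('R',R),('B',B)):
        q=plane(f,p,[10.]*len(p))[:,:2]; l=line(*q.T); a=np.degrees(np.arctan2(l[1],l[0]))%180; print(nme,'ang',a,'pt',l[2:],len(p))
E
python3 - <<'E'
from w import *
run('w2',(305,125,350,205)); plate('w2',(312,5,402,54))
print('pad',plane('w2',[(366,29)],[80.]))
E
```

```text
w2 len 88.07345392746754 yaw 14.171233 width 23.925861114117243
mid [469.87 128.61] nose [459.09 171.31] n= 720 box 318 335 134 198
L ang 103.03302 pt [427.07 296.49] 49
R ang 103.069984 pt [507.44 323.26] 49
B ang 13.205009 pt [469.71 277.54] 45
pad [[471.1  293.18  80.  ]]
```

Emit:
apply_moves(commands=[{"x":0,"y":0.25,"z":-0.15,"ax":0,"ay":0,"az":0,"jaw":0},{"x":0,"y":0.25,"z":-0.3,"ax":0,"ay":0,"az":0,"jaw":0},{"x":0,"y":0.25,"z":-1,"ax":0,"ay":0,"az":0,"jaw":0},{"x":0,"y":0.25,"z":-1,"ax":0,"ay":0,"az":0,"jaw":0},{"x":0,"y":0.25,"z":-1,"ax":0,"ay":0,"az":0,"jaw":0},{"x":0,"y":0.25,"z":-1,"ax":0,"ay":0,"az":0,"jaw":0},{"x":0,"y":0.25,"z":-1,"ax":0,"ay":0,"az":0,"jaw":0},{"x":0,"y":0.25,"z":-1,"ax":0,"ay":0,"az":0,"jaw":0}])

```text
time_s: 3.12
tcp_pos: [464.9, 139.5, 79.7]
tool_rot: [[-0.248, 0.969, -0.008], [0.969, 0.248, -0.002], [-0.0, -0.008, -1.0]]
force: [-0.5, -0.1, -1.3]
opening: 45.5
gripper_force: 0.0
```

```bash
python3 - <<'E'
from h import *
np.set_printoptions(precision=2,suppress=True)
o=observe();print(o['tcp_pos'],o['opening'],o['time_s'],o['force'])
snap('scene','s1');snap('wrist','w3')
a=cv2.imread('pics/s1.png')[250:400,180:360];b=cv2.imread('pics/w3.png')[100:400,180:460]
cv2.imwrite('pics/m1.png',np.hstack([cv2.resize(a,(360,300)),cv2.resize(b,(420,450))[:300]]) if 0 else np.hstack([cv2.resize(a,(360,450)),cv2.resize(b,(420,450))]))
E
```

```text
[464.92 139.47  79.69] 45.51156033994908 3.1167 [-0.5  -0.14 -1.27]
```

View pics/m1.png

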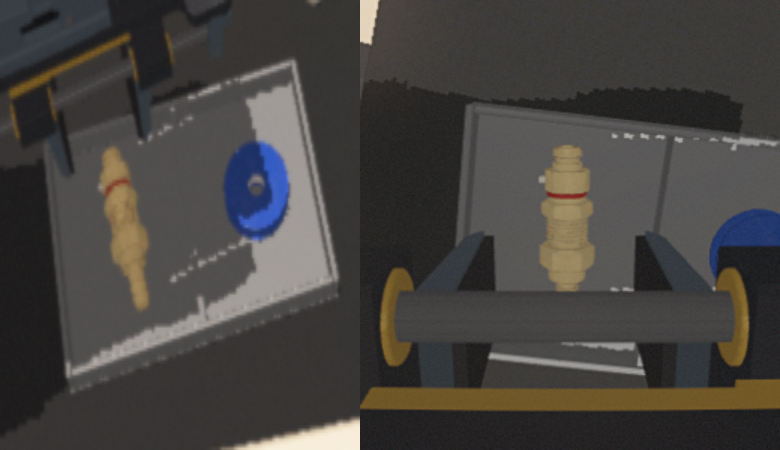

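The fingers are centred on the coupling and parallel to it: its axis is at mosaic u≈567 and the finger gap centre at ≈563. The lowered hand is clear of the walls, so I'll go down and grip.

Emit:
apply_moves(commands=[{"x":0,"y":0,"z":0,"ax":0,"ay":0,"az":0,"jaw":0},{"x":0,"y":0,"z":0,"ax":0,"ay":0,"az":0,"jaw":0},{"x":0,"y":0,"z":-0.1,"ax":0,"ay":0,"az":0,"jaw":0},{"x":0,"y":0,"z":-0.2,"ax":0,"ay":0,"az":0,"jaw":0},{"x":0,"y":0,"z":-0.25,"ax":0,"ay":0,"az":0,"jaw":0},{"x":0,"y":0,"z":-0.28,"ax":0,"ay":0,"az":0,"jaw":0},{"x":0,"y":0,"z":-0.28,"ax":0,"ay":0,"az":0,"jaw":0},{"x":0,"y":0,"z":-0.28,"ax":0,"ay":0,"az":0,"jaw":0}])

```text
time_s: 3.88
tcp_pos: [468.5, 142.6, 15.4]
tool_rot: [[-0.25, 0.968, 0.001], [0.968, 0.25, 0.0], [0.0, 0.001, -1.0]]
force: [0.2, -0.4, 0.8]
opening: 45.4
gripper_force: 0.0
```

Position is (468.5, 142.6, 15.4). The last 8 mm go down next, then a gentle close.

Emit:
apply_moves(commands=[{"x":0,"y":0,"z":-0.016,"ax":0,"ay":0,"az":0,"jaw":0},{"x":0,"y":0,"z":-0.03,"ax":0,"ay":0,"az":0,"jaw":0},{"x":0,"y":0,"z":-0.03,"ax":0,"ay":0,"az":0,"jaw":0},{"x":0,"y":0,"z":-0.03,"ax":0,"ay":0,"az":0,"jaw":0.3},{"x":0,"y":0,"z":-0.03,"ax":0,"ay":0,"az":0,"jaw":1},{"x":0,"y":0,"z":-0.03,"ax":0,"ay":0,"az":0,"jaw":1},{"x":0,"y":0,"z":-0.03,"ax":0,"ay":0,"az":0,"jaw":1},{"x":0,"y":0,"z":-0.03,"ax":0,"ay":0,"az":0,"jaw":1},{"x":0,"y":0,"z":-0.03,"ax":0,"ay":0,"az":0,"jaw":1},{"x":0,"y":0,"z":-0.03,"ax":0,"ay":0,"az":0,"jaw":1}], grip_force=45)

```text
time_s: 4.72
tcp_pos: [467.7, 142.5, 6.9]
tool_rot: [[-0.25, 0.968, 0.0], [0.968, 0.25, 0.0], [-0.0, 0.0, -1.0]]
force: [-0.1, 0.8, -0.2]
opening: 1.9
gripper_force: 0.0
```

Emit:
apply_moves(commands=[{"x":0,"y":0,"z":0,"ax":0,"ay":0,"az":0,"jaw":1},{"x":0,"y":0,"z":0,"ax":0,"ay":0,"az":0,"jaw":1},{"x":0,"y":0,"z":0,"ax":0,"ay":0,"az":0,"jaw":1},{"x":0,"y":0,"z":0,"ax":0,"ay":0,"az":0,"jaw":1},{"x":0,"y":0,"z":0,"ax":0,"ay":0,"az":0,"jaw":1}], grip_force=45)

```text
time_s: 5.13
tcp_pos: [467.7, 142.5, 6.8]
tool_rot: [[-0.25, 0.968, -0.0], [0.968, 0.25, 0.0], [0.0, -0.0, -1.0]]
force: [0.1, 0.2, -0.8]
opening: 0.5
gripper_force: 0.0
```

The fingers shut to 0.5 mm on nothing, so I'll look.

```bash
python3 - <<'E'
from h import *
np.set_printoptions(precision=2,suppress=True)
o=observe();print(o['tcp_pos'],o['opening'],o['time_s'],o['force'])
snap('side','d1');snap('wrist','w4')
a=cv2.imread('pics/d1.png')[240:360,200:360];b=cv2.imread('pics/w4.png')[60:400,180:460]
cv2.imwrite('pics/m2.png',np.hstack([cv2.resize(a,(440,450)),cv2.resize(b,(360,450))]))
E
```

```text
[467.72 142.49   6.83] 0.5082558998243142 5.1333 [ 0.06  0.17 -0.83]
```

View pics/m2.png

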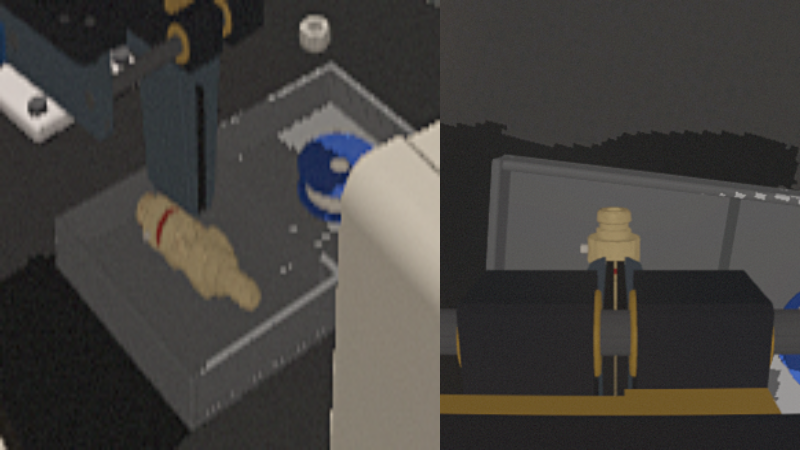

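The fingers closed above the coupling. In the side mosaic the tips are near (185,212) and the coupling lies beneath them, undisturbed. I'll check the tip's actual position against the reported TCP.

```bash
python3 - <<'E'
from h import *
np.set_printoptions(precision=1,suppress=True)
for z in (-15,0,6.8,28,35,50): print(z,proj('d1',[(467.7,142.5,z)]),proj('w4',[(467.7,142.5,z)]))
print('nose/barb/red',proj('d1',[(459.5,172,16.5),(482,85,16.5)]))
c=np.load('w4.npz');o=observe();print(c['origin']-o['tcp_pos'], np.load('w2.npz')['origin']-np.array([467.9,79.5,333.9]))
print(o['qpos'])
E
```

```text
-15 [[266.5 319.1]] [[317.3 257.8]]
0 [[266.3 311.2]] [[317.4 264.9]]
6.8 [[266.2 307.6]] [[317.5 268.4]]
28 [[265.8 296.2]] [[317.7 281. ]]
35 [[265.7 292.3]] [[317.7 285.8]]
50 [[265.4 284. ]] [[317.9 297.3]]
nose/barb/red [[252.5 294.5]
 [293.2 319.3]]
[-17.1  62.3 200.1] [-16.9  63.  200.1]
[ 14.2  20.6 126.4   0.   33.1  -0.3]
```

```bash
python3 - <<'E'
from h import *
np.set_printoptions(precision=1,suppress=True,linewidth=200)
d=np.load('d1.npz')['pixels'];s=np.load('side0.npz')['pixels']
for u in (258,264,270,275): print(u,[(v,tuple(map(int,d[v,u])),tuple(map(int,s[v,u]))) for v in range(284,312,2)])
x=np.array([-.25,.968,0]);t=np.array([467.7,142.5,0])
for z in (6.8,30): print(z,proj('d1',[t+16*x+[0,0,z],t-16*x+[0,0,z]]),proj('w4',[t+16*x+[0,0,z],t-16*x+[0,0,z]]))
w=np.load('w4.npz')['pixels']
for u in (306,312,317,322,328): print(u,[(v,tuple(map(int,w[v,u]))) for v in range(236,270,2)])
E
```

```text
258 [(284, (48, 52, 57), (63, 61, 62)), (286, (49, 56, 59), (64, 65, 64)), (288, (51, 56, 60), (63, 62, 61)), (290, (43, 45, 52), (53, 54, 55)), (292, (116, 102, 79), (184, 164, 126)), (294, (131, 114, 84), (206, 186, 143)), (296, (130, 118, 89), (198, 183, 139)), (298, (120, 81, 59), (149, 84, 63)), (300, (101, 22, 20), (135, 30, 30)), (302, (112, 66, 52), (116, 75, 56)), (304, (126, 97, 73), (160, 135, 99)), (306, (128, 111, 82), (145, 129, 92)), (308, (63, 64, 67), (47, 50, 50)), (310, (67, 67, 66), (129, 126, 121))]
264 [(284, (48, 54, 56), (67, 66, 64)), (286, (51, 54, 59), (63, 64, 62)), (288, (51, 55, 58), (65, 65, 62)), (290, (50, 53, 56), (53, 53, 51)), (292, (49, 56, 61), (125, 123, 120)), (294, (79, 72, 64), (114, 102, 86)), (296, (121, 92, 68), (188, 155, 117)), (298, (127, 111, 82), (206, 186, 141)), (300, (124, 109, 81), (103, 90, 65)), (302, (147, 131, 98), (180, 160, 121)), (304, (126, 104, 76), (154, 128, 95)), (306, (128, 109, 81), (154, 132, 98)), (308, (138, 121, 91), (132, 118, 86)), (310, (127, 108, 78), (113, 98, 70))]
270 [(284, (53, 58, 61), (66, 63, 62)), (2
[... 2391 characters left out ...]
 94)), (242, (139, 121, 86)), (244, (156, 137, 99)), (246, (157, 136, 99)), (248, (157, 140, 99)), (250, (155, 136, 101)), (252, (157, 137, 99)), (254, (156, 137, 100)), (256, (155, 135, 94)), (258, (31, 32, 27)), (260, (37, 32, 33)), (262, (35, 33, 31)), (264, (33, 32, 31)), (266, (35, 34, 34)), (268, (36, 34, 34))]
328 [(236, (135, 119, 83)), (238, (131, 115, 81)), (240, (131, 115, 82)), (242, (139, 121, 87)), (244, (149, 132, 92)), (246, (148, 132, 94)), (248, (150, 131, 92)), (250, (154, 135, 96)), (252, (154, 136, 94)), (254, (137, 120, 88)), (256, (48, 53, 62)), (258, (59, 63, 67)), (260, (59, 63, 68)), (262, (59, 61, 68)), (264, (56, 61, 66)), (266, (53, 59, 62)), (268, (53, 58, 64))]
```

```bash
python3 - <<'E'
from h import *
np.set_printoptions(precision=1,suppress=True,linewidth=200)
c=np.load('w2.npz');print(c['camera_matrix'],c['distortion'])
# w2: inner tip edges, opening 45.5, TCP known
R=np.array([[-.25,.968,0],[.968,.25,0],[0,0,-1]]);t=np.array([467.9,79.5,333.9])
for b in (0,10,19,24,30):
    print(b,[proj('w2',[t+R@np.array([h,y,-b])])[0] for h in(16,) for y in(-22.7,22.7)])
w=c['pixels']
for v in (258,262,266,270): print(v,[(u,int(w[v,u].sum())) for u in range(255,285,2)],[(u,int(w[v,u].sum())) for u in range(352,380,2)])
E
```

```text
[[364.9   0.  315.9]
 [  0.  364.9 240.3]
 [  0.    0.    1. ]] [-0.1  0.   0.   0.   0. ]
0 [array([276.7, 242.4]), array([357. , 242.6])]
10 [array([274.8, 246.8]), array([359., 247.])]
19 [array([272.9, 251.2]), array([361. , 251.4])]
24 [array([271.7, 253.8]), array([362.2, 254. ])]
30 [array([270.3, 257.2]), array([363.8, 257.3])]
258 [(255, 195), (257, 196), (259, 193), (261, 196), (263, 141), (265, 114), (267, 122), (269, 161), (271, 198), (273, 193), (275, 187), (277, 188), (279, 187), (281, 183), (283, 191)] [(352, 178), (354, 182), (356, 184), (358, 176), (360, 183), (362, 186), (364, 108), (366, 86), (368, 87), (370, 142), (372, 174), (374, 185), (376, 176), (378, 173)]
262 [(255, 200), (257, 186), (259, 176), (261, 131), (263, 126), (265, 121), (267, 118), (269, 157), (271, 189), (273, 197), (275, 188), (277, 191), (279, 190), (281, 186), (283, 184)] [(352, 183), (354, 179), (356, 171), (358, 174), (360, 171), (362, 182), (364, 85), (366, 95), (368, 87), (370, 86), (372, 138), (374, 177), (376, 165), (378, 170)]
266 [(255, 190), (257, 176), (259, 124), (261, 132), (263, 125), (265, 130), (267, 104), (269, 150), (271, 193), (273, 195), (275, 194), (277, 194), (279, 181), (281, 192), (283, 188)] [(352, 179), (354, 179), (356, 177), (358, 178), (360, 185), (362, 167), (364, 90), (366, 84), (368, 88), (370, 94), (372, 98), (374, 134), (376, 175), (378, 183)]
270 [(255, 172), (257, 118), (259, 128), (261, 130), (263, 132), (265, 126), (267, 131), (269, 139), (271, 187), (273, 192), (275, 188), (277, 192), (279, 181), (281, 188), (283, 188)] [(352, 181), (354, 184), (356, 172), (358, 168), (360, 192), (362, 168), (364, 92), (366, 94), (368, 88), (370, 93), (372, 97), (374, 75), (376, 133), (378, 172)]
```

The open-finger geometry in the wrist view (inner tip edges at u 269.5 and 363.5, v≈256) and the side view agree. The real fingertips are about 25 mm behind the reported TCP, so I must go about 23 mm lower. I'll reopen here, above the coupling, and go down in steps while watching the force.

Emit:
apply_moves(commands=[{"x":0,"y":0,"z":0,"ax":0,"ay":0,"az":0,"jaw":0},{"x":0,"y":0,"z":0,"ax":0,"ay":0,"az":0,"jaw":0},{"x":0,"y":0,"z":0,"ax":0,"ay":0,"az":0,"jaw":0},{"x":0,"y":0,"z":0,"ax":0,"ay":0,"az":0,"jaw":0},{"x":0,"y":0,"z":0,"ax":0,"ay":0,"az":0,"jaw":0},{"x":0,"y":0,"z":-0.02,"ax":0,"ay":0,"az":0,"jaw":0},{"x":0,"y":0,"z":-0.04,"ax":0,"ay":0,"az":0,"jaw":0},{"x":0,"y":0,"z":-0.06,"ax":0,"ay":0,"az":0,"jaw":0},{"x":0,"y":0,"z":-0.06,"ax":0,"ay":0,"az":0,"jaw":0},{"x":0,"y":0,"z":-0.06,"ax":0,"ay":0,"az":0,"jaw":0}])

```text
time_s: 6.07
tcp_pos: [467.3, 142.4, -8.7]
tool_rot: [[-0.25, 0.968, -0.001], [0.968, 0.25, -0.0], [0.0, -0.001, -1.0]]
force: [0.4, 0.0, -0.3]
opening: 45.4
gripper_force: 0.0
```

Emit:
apply_moves(commands=[{"x":0,"y":0,"z":-0.008,"ax":0,"ay":0,"az":0,"jaw":0},{"x":0,"y":0,"z":-0.012,"ax":0,"ay":0,"az":0,"jaw":0},{"x":0,"y":0,"z":-0.016,"ax":0,"ay":0,"az":0,"jaw":0},{"x":0,"y":0,"z":-0.02,"ax":0,"ay":0,"az":0,"jaw":0},{"x":0,"y":0,"z":-0.02,"ax":0,"ay":0,"az":0,"jaw":0}])

```text
time_s: 6.48
tcp_pos: [467.7, 142.5, -13.3]
tool_rot: [[-0.25, 0.968, -0.0], [0.968, 0.25, -0.0], [-0.0, -0.0, -1.0]]
force: [0.3, -0.2, 0.4]
opening: 45.9
gripper_force: 0.0
```

No contact at a reported z of -13, which confirms the offset. Three millimetres more, then close.

Emit:
apply_moves(commands=[{"x":0,"y":0,"z":-0.006,"ax":0,"ay":0,"az":0,"jaw":0},{"x":0,"y":0,"z":-0.012,"ax":0,"ay":0,"az":0,"jaw":0},{"x":0,"y":0,"z":-0.012,"ax":0,"ay":0,"az":0,"jaw":0.3},{"x":0,"y":0,"z":-0.012,"ax":0,"ay":0,"az":0,"jaw":1},{"x":0,"y":0,"z":-0.012,"ax":0,"ay":0,"az":0,"jaw":1},{"x":0,"y":0,"z":-0.012,"ax":0,"ay":0,"az":0,"jaw":1},{"x":0,"y":0,"z":-0.012,"ax":0,"ay":0,"az":0,"jaw":1},{"x":0,"y":0,"z":-0.012,"ax":0,"ay":0,"az":0,"jaw":1},{"x":0,"y":0,"z":-0.012,"ax":0,"ay":0,"az":0,"jaw":1},{"x":0,"y":0,"z":-0.012,"ax":0,"ay":0,"az":0,"jaw":1}], grip_force=45)

```text
time_s: 7.32
tcp_pos: [467.7, 142.5, -16.2]
tool_rot: [[-0.25, 0.968, 0.0], [0.968, 0.25, 0.0], [0.0, 0.0, -1.0]]
force: [-0.2, -0.7, 0.9]
opening: 20.5
gripper_force: 45.0
```

Emit:
apply_moves(commands=[{"x":0,"y":0,"z":0,"ax":0,"ay":0,"az":0,"jaw":1},{"x":0,"y":0,"z":0,"ax":0,"ay":0,"az":0,"jaw":1},{"x":0,"y":0,"z":0,"ax":0,"ay":0,"az":0,"jaw":1}], grip_force=45)

```text
time_s: 7.57
tcp_pos: [467.8, 142.5, -16.1]
tool_rot: [[-0.25, 0.968, 0.0], [0.968, 0.25, 0.0], [-0.0, 0.0, -1.0]]
force: [0.6, -0.4, 0.6]
opening: 20.6
gripper_force: 45.0
```

The coupling is gripped: opening 20.5 mm at 45 N. Next I lift to pad height, turn to the jig's yaw and stop about 25 mm short of the pad.

Emit:
apply_moves(commands=[{"x":0,"y":0,"z":0.03,"ax":0,"ay":0,"az":0,"jaw":1},{"x":0,"y":0,"z":0.1,"ax":0,"ay":0,"az":0,"jaw":1},{"x":0,"y":0,"z":0.2,"ax":0,"ay":0,"az":-0.01,"jaw":1},{"x":0.01,"y":0.05,"z":0.254,"ax":0,"ay":0,"az":-0.023,"jaw":1},{"x":0.03,"y":0.15,"z":0.254,"ax":0,"ay":0,"az":-0.023,"jaw":1},{"x":0.05,"y":0.25,"z":0.254,"ax":0,"ay":0,"az":-0.023,"jaw":1},{"x":0.065,"y":0.33,"z":0.254,"ax":0,"ay":0,"az":-0.023,"jaw":1},{"x":0.069,"y":0.366,"z":0.254,"ax":0,"ay":0,"az":-0.023,"jaw":1},{"x":0.069,"y":0.366,"z":0.254,"ax":0,"ay":0,"az":-0.023,"jaw":1},{"x":0.069,"y":0.366,"z":0.254,"ax":0,"ay":0,"az":-0.023,"jaw":1}], grip_force=45)

```text
time_s: 8.4
tcp_pos: [484.5, 233.6, 47.3]
tool_rot: [[-0.228, 0.974, -0.001], [0.974, 0.228, -0.0], [-0.0, -0.001, -1.0]]
force: [-0.1, -0.4, 0.5]
opening: 20.5
gripper_force: 45.0
```

```bash
python3 - <<'E'
from h import *
np.set_printoptions(precision=3,suppress=True)
snap('wrist','w5');snap('side','d2');snap('scene','s2');o=observe();print(o['tcp_pos'],o['tool_rot'],o['opening'],o['time_s'],o['force'])
a=cv2.imread('pics/d2.png')[170:290,160:290];b=cv2.imread('pics/w5.png')[100:320,230:430]
cv2.imwrite('pics/m3.png',np.hstack([cv2.resize(a,(400,370),interpolation=cv2.INTER_CUBIC),cv2.resize(b,(400,440),interpolation=cv2.INTER_CUBIC)[:370]]))
E
```

```text
[484.528 232.944  47.231] [[-0.226  0.974 -0.001]
 [ 0.974  0.226 -0.   ]
 [-0.    -0.001 -1.   ]] 20.503801935324454 8.55 [ 0.104 -1.064 -0.921]
```

View pics/m3.png

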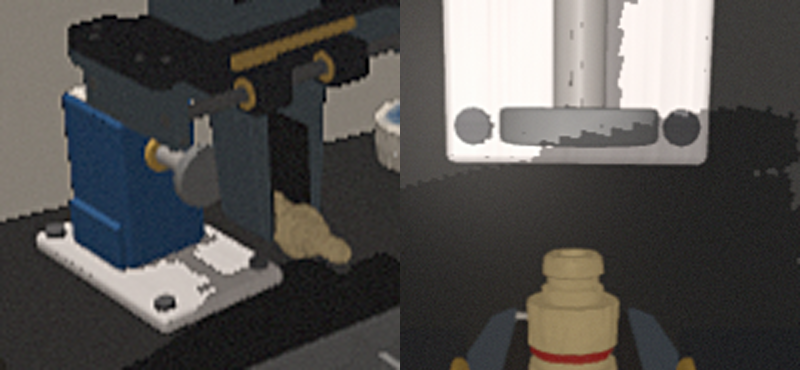

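In the wrist crop the nose is centred at u≈316.5 and the pad at u≈319.2, with the axes parallel. The side view shows the barb end at about (272,252.7). Next I work out the gap and the lateral error, and check that the coupling is level.

```bash
python3 - <<'E'
from h import *
from w import plate
np.set_printoptions(precision=2,suppress=True)
d=np.array([-.2266,.974]);n=np.array([.974,.2266])
for k,uv,z in(('padL',(230+99/2,172),80),('padR',(230+258/2,172),80),('noseL',(230+143/2,228),80),('noseR',(230+203/2,228),80),('nosetop',(316.5,224.5),86)):
    p=plane('w5',[uv],[float(z)])[0,:2];print(k,p,'s',p@d,'n',p@n)
t=np.array([484.75,233.3]);print('tcp s,n',t@d,t@n)
plate('w5',(245,101,390,178))
for z in(76,80,84): 
    P=[[*(t-d*59),z],[*(t+d*31),z]]; print(z,proj('d2',P),proj('w5',P))
E
```

```text
padL [454.76 284.48] s 174.03725725097314 n 507.39753220386643
padR [489.82 292.68] s 174.08129584620247 n 543.4054711269471
noseL [470.14 261.49] s 148.16112413594766 n 517.1660825587905
noseR [483.81 264.69] s 148.17544857548282 n 531.2101314441143
nosetop [476.32 265.85] s 151.00133307709342 n 524.1758645659726
tcp s,n 117.38985000000001 525.01228
L ang 102.28734 pt [427.93 294.28] 77
R ang 47.168247 pt [498.35 311.93] 77
B ang 29.481071 pt [469.9  284.08] 100
76 [[272.45 254.16]
 [236.51 234.59]] [[317.78 388.99]
 [318.21 225.87]]
80 [[272.4  251.91]
 [236.39 232.45]] [[317.82 393.65]
 [318.26 227.53]]
84 [[272.35 249.65]
 [236.26 230.3 ]] [[317.85 398.48]
 [318.32 229.28]]
```

The pad face is at s=174.0, lateral 525.4, and its width measures 36.0 mm as it should. The nose is at s≈148.5, lateral 524.2. That leaves a gap of about 25.5 mm and a side error of about 1 mm, and the coupling is level and parallel. I'll advance 30 mm with the correction and compare the force.

Emit:
apply_moves(commands=[{"x":0,"y":0.02,"z":0,"ax":0,"ay":0,"az":0,"jaw":1},{"x":-0.004,"y":0.04,"z":0,"ax":0,"ay":0,"az":0,"jaw":1},{"x":-0.009,"y":0.06,"z":0,"ax":0,"ay":0,"az":0,"jaw":1},{"x":-0.014,"y":0.08,"z":0,"ax":0,"ay":0,"az":0,"jaw":1},{"x":-0.017,"y":0.092,"z":0,"ax":0,"ay":0,"az":0,"jaw":1},{"x":-0.02,"y":0.104,"z":0,"ax":0,"ay":0,"az":0,"jaw":1},{"x":-0.022,"y":0.112,"z":0,"ax":0,"ay":0,"az":0,"jaw":1},{"x":-0.023,"y":0.118,"z":0,"ax":0,"ay":0,"az":0,"jaw":1},{"x":-0.023,"y":0.118,"z":0,"ax":0,"ay":0,"az":0,"jaw":1},{"x":-0.023,"y":0.118,"z":0,"ax":0,"ay":0,"az":0,"jaw":1}])

```text
time_s: 9.38
tcp_pos: [479.1, 263.4, 47.3]
tool_rot: [[-0.227, 0.974, -0.0], [0.974, 0.227, -0.0], [-0.0, -0.0, -1.0]]
force: [1.1, -2.3, -0.5]
opening: 20.1
gripper_force: 45.0
```

```bash
cat > f.py <<'E'
from h import *
np.set_printoptions(precision=2,suppress=True)
d=np.array([-.2266,.974]);n=np.array([.974,.2266])
F=[];P=[]
for i in range(4):
    c=snap('wrist','wf'); o=observe(); F.append(o['force']); P.append(o['tcp_pos'])
F=np.mean(F,0);p=np.mean(P,0);print('F',F,'along',F[:2]@d,'tcp',p,'s',p[:2]@d,'n',p[:2]@n,'t',o['time_s'],o['opening'],o['gripper_force'])
E
python3 f.py
```

```text
F [ 0.13 -2.02  0.27] along -1.999270449580405 tcp [479.17 263.31  47.3 ] s 147.88768095618778 n 526.3740947099676 t 9.5833 20.77520792165635 44.98923718929291
```

The force is 2.0 N, so the pad is in about 4 mm, as expected. Another 10.8 mm follows, gently.

Emit:
apply_moves(commands=[{"x":-0.001,"y":0.006,"z":0,"ax":0,"ay":0,"az":0,"jaw":1},{"x":-0.003,"y":0.012,"z":0,"ax":0,"ay":0,"az":0,"jaw":1},{"x":-0.004,"y":0.018,"z":0,"ax":0,"ay":0,"az":0,"jaw":1},{"x":-0.006,"y":0.024,"z":0,"ax":0,"ay":0,"az":0,"jaw":1},{"x":-0.007,"y":0.03,"z":0,"ax":0,"ay":0,"az":0,"jaw":1},{"x":-0.008,"y":0.036,"z":0,"ax":0,"ay":0,"az":0,"jaw":1},{"x":-0.0098,"y":0.042,"z":0,"ax":0,"ay":0,"az":0,"jaw":1},{"x":-0.0098,"y":0.042,"z":0,"ax":0,"ay":0,"az":0,"jaw":1},{"x":-0.0098,"y":0.042,"z":0,"ax":0,"ay":0,"az":0,"jaw":1},{"x":-0.0098,"y":0.042,"z":0,"ax":0,"ay":0,"az":0,"jaw":1}])

```text
time_s: 10.42
tcp_pos: [476.8, 273.8, 47.3]
tool_rot: [[-0.227, 0.974, 0.0], [0.974, 0.227, -0.0], [-0.0, -0.0, -1.0]]
force: [2.1, -7.1, 0.5]
opening: 20.3
gripper_force: 45.0
```

```bash
cat >> f.py <<'E'
snap('scene','s3');snap('side','d3')
a=cv2.imread('pics/d3.png')[180:270,160:290];b=cv2.imread('pics/wf.png')[60:280,230:430];c=cv2.imread('pics/s3.png')[140:240,180:290]
r=lambda i,w,h:cv2.resize(i,(w,h),interpolation=cv2.INTER_CUBIC)
cv2.imwrite('pics/m4.png',np.hstack([np.vstack([r(a,400,280),r(c,400,320)]),r(b,400,600)[:600]]))
E
python3 f.py
```

```text
F [ 2.1  -7.3  -0.26] along -7.589266285844138 tcp [476.8  273.79  47.3 ] s 158.62431777718263 n 526.446138407762 t 10.6167 20.4298523096431 44.9881249666214
```

View pics/m4.png

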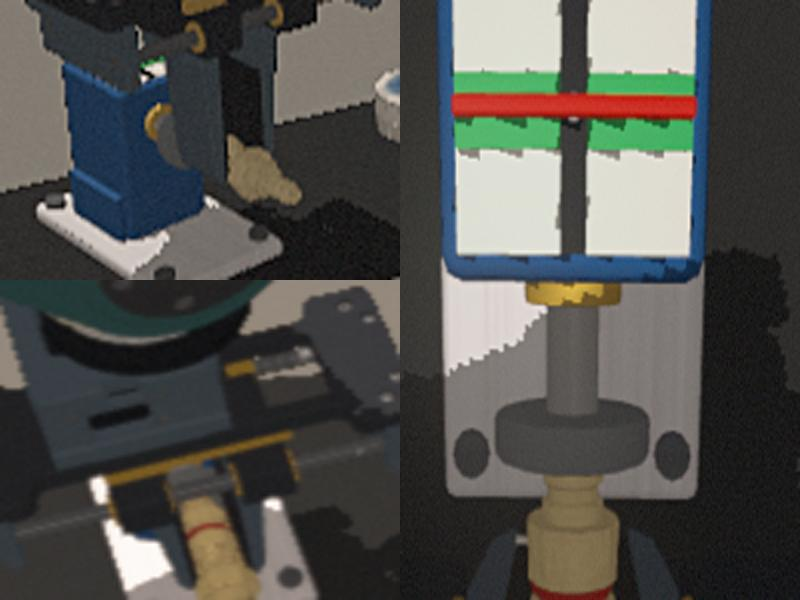

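The red pointer stands in the middle of the green zone (mosaic v≈105, zone 73–150). The nose (u≈572) is centred on the pad (u≈572), and the force is 7.6 N. I'll hold for over 4 s.

Emit:
apply_moves(commands=[{"x":0,"y":0,"z":0,"ax":0,"ay":0,"az":0,"jaw":1},{"x":0,"y":0,"z":0,"ax":0,"ay":0,"az":0,"jaw":1},{"x":0,"y":0,"z":0,"ax":0,"ay":0,"az":0,"jaw":1},{"x":0,"y":0,"z":0,"ax":0,"ay":0,"az":0,"jaw":1},{"x":0,"y":0,"z":0,"ax":0,"ay":0,"az":0,"jaw":1},{"x":0,"y":0,"z":0,"ax":0,"ay":0,"az":0,"jaw":1},{"x":0,"y":0,"z":0,"ax":0,"ay":0,"az":0,"jaw":1},{"x":0,"y":0,"z":0,"ax":0,"ay":0,"az":0,"jaw":1},{"x":0,"y":0,"z":0,"ax":0,"ay":0,"az":0,"jaw":1},{"x":0,"y":0,"z":0,"ax":0,"ay":0,"az":0,"jaw":1}])

```text
time_s: 11.55
tcp_pos: [476.8, 273.8, 47.3]
tool_rot: [[-0.227, 0.974, 0.0], [0.974, 0.227, -0.0], [-0.0, -0.0, -1.0]]
force: [1.7, -7.4, 0.6]
opening: 20.4
gripper_force: 45.0
```

Emit:
apply_moves(commands=[{"x":0,"y":0,"z":0,"ax":0,"ay":0,"az":0,"jaw":1},{"x":0,"y":0,"z":0,"ax":0,"ay":0,"az":0,"jaw":1},{"x":0,"y":0,"z":0,"ax":0,"ay":0,"az":0,"jaw":1},{"x":0,"y":0,"z":0,"ax":0,"ay":0,"az":0,"jaw":1},{"x":0,"y":0,"z":0,"ax":0,"ay":0,"az":0,"jaw":1},{"x":0,"y":0,"z":0,"ax":0,"ay":0,"az":0,"jaw":1},{"x":0,"y":0,"z":0,"ax":0,"ay":0,"az":0,"jaw":1},{"x":0,"y":0,"z":0,"ax":0,"ay":0,"az":0,"jaw":1},{"x":0,"y":0,"z":0,"ax":0,"ay":0,"az":0,"jaw":1},{"x":0,"y":0,"z":0,"ax":0,"ay":0,"az":0,"jaw":1}])

```text
time_s: 12.38
tcp_pos: [476.8, 273.8, 47.3]
tool_rot: [[-0.227, 0.974, 0.0], [0.974, 0.227, -0.0], [-0.0, -0.0, -1.0]]
force: [2.0, -7.0, 0.3]
opening: 20.6
gripper_force: 45.0
```

Emit:
apply_moves(commands=[{"x":0,"y":0,"z":0,"ax":0,"ay":0,"az":0,"jaw":1},{"x":0,"y":0,"z":0,"ax":0,"ay":0,"az":0,"jaw":1},{"x":0,"y":0,"z":0,"ax":0,"ay":0,"az":0,"jaw":1},{"x":0,"y":0,"z":0,"ax":0,"ay":0,"az":0,"jaw":1},{"x":0,"y":0,"z":0,"ax":0,"ay":0,"az":0,"jaw":1},{"x":0,"y":0,"z":0,"ax":0,"ay":0,"az":0,"jaw":1},{"x":0,"y":0,"z":0,"ax":0,"ay":0,"az":0,"jaw":1},{"x":0,"y":0,"z":0,"ax":0,"ay":0,"az":0,"jaw":1},{"x":0,"y":0,"z":0,"ax":0,"ay":0,"az":0,"jaw":1},{"x":0,"y":0,"z":0,"ax":0,"ay":0,"az":0,"jaw":1}])

```text
time_s: 13.22
tcp_pos: [476.8, 273.8, 47.3]
tool_rot: [[-0.227, 0.974, 0.0], [0.974, 0.227, -0.0], [-0.0, -0.0, -1.0]]
force: [1.9, -8.1, -0.2]
opening: 20.5
gripper_force: 45.0
```

Emit:
apply_moves(commands=[{"x":0,"y":0,"z":0,"ax":0,"ay":0,"az":0,"jaw":1},{"x":0,"y":0,"z":0,"ax":0,"ay":0,"az":0,"jaw":1},{"x":0,"y":0,"z":0,"ax":0,"ay":0,"az":0,"jaw":1},{"x":0,"y":0,"z":0,"ax":0,"ay":0,"az":0,"jaw":1},{"x":0,"y":0,"z":0,"ax":0,"ay":0,"az":0,"jaw":1},{"x":0,"y":0,"z":0,"ax":0,"ay":0,"az":0,"jaw":1},{"x":0,"y":0,"z":0,"ax":0,"ay":0,"az":0,"jaw":1},{"x":0,"y":0,"z":0,"ax":0,"ay":0,"az":0,"jaw":1},{"x":0,"y":0,"z":0,"ax":0,"ay":0,"az":0,"jaw":1},{"x":0,"y":0,"z":0,"ax":0,"ay":0,"az":0,"jaw":1}])

```text
time_s: 14.05
tcp_pos: [476.8, 273.8, 47.3]
tool_rot: [[-0.227, 0.974, -0.0], [0.974, 0.227, -0.0], [-0.0, -0.0, -1.0]]
force: [1.9, -6.0, 0.5]
opening: 20.5
gripper_force: 45.0
```

Emit:
apply_moves(commands=[{"x":0,"y":0,"z":0,"ax":0,"ay":0,"az":0,"jaw":1},{"x":0,"y":0,"z":0,"ax":0,"ay":0,"az":0,"jaw":1},{"x":0,"y":0,"z":0,"ax":0,"ay":0,"az":0,"jaw":1},{"x":0,"y":0,"z":0,"ax":0,"ay":0,"az":0,"jaw":1},{"x":0,"y":0,"z":0,"ax":0,"ay":0,"az":0,"jaw":1},{"x":0,"y":0,"z":0,"ax":0,"ay":0,"az":0,"jaw":1},{"x":0,"y":0,"z":0,"ax":0,"ay":0,"az":0,"jaw":1},{"x":0,"y":0,"z":0,"ax":0,"ay":0,"az":0,"jaw":1},{"x":0,"y":0,"z":0,"ax":0,"ay":0,"az":0,"jaw":1},{"x":0,"y":0,"z":0,"ax":0,"ay":0,"az":0,"jaw":1}])

```text
time_s: 14.88
tcp_pos: [476.8, 273.8, 47.3]
tool_rot: [[-0.227, 0.974, 0.0], [0.974, 0.227, -0.0], [-0.0, -0.0, -1.0]]
force: [2.0, -6.7, 0.3]
opening: 20.6
gripper_force: 45.0
```

```bash
cp wf.npz wg.npz; python3 f.py; python3 - <<'E'
from h import *
for f in('wg','wf'):
    I=np.load(f+'.npz')['pixels'].astype(int)[60:140,250:385]; r=(I[...,0]>150)&(I[...,1]<80); g=(I[...,1]-I[...,0]>60)
    print(f,'red rows',np.nonzero(r)[0].min()+60,np.nonzero(r)[0].max()+60,'green',np.nonzero(g)[0].min()+60,np.nonzero(g)[0].max()+60)
E
```

```text
F [ 2.18 -6.99  0.46] along -7.302937430804147 tcp [476.8  273.78  47.31] s 158.61955701285058 n 526.4434682181728 t 15.0833 20.732884497888673 44.98816967010498
wg red rows 94 102 green 86 114
wf red rows 94 102 green 86 114
```

Steady for 4.5 s with the pointer unmoved. Handing in.

```bash
python3 -c "from workcell import close_job; print(close_job())"
```

```text
the job is handed in; nothing more can be done
None
```

The arm is still holding the coupling nose-first, level and centred on the jig pad at about 7.4 N; the red pointer stayed in the green zone for over 4 s before I handed the job in at about 15 s, and the spool, nut and tin were not touched.

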